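Fetch the calibration standard from behind the tall parts

ROBOT

A 6-joint arm with a two-finger parallel gripper is mounted at the origin on the work surface. World frame = base frame: x ahead of the robot, y to its left, z up, the work surface at z = 0. Lengths are in m, angles in rad, forces in N, time in s.
With the tool pointing down it reaches from about 0.3 to 0.775 m from the base axis. Payload 14.6 kg.
Tool frame: the origin (TCP) lies at the very end of the fingers, on their centre line; the grasp point (between the pads) lies 19 mm behind it (robot.pinch_z is the distance from the TCP to the grasp point, in m); z points along the fingers, y is the line along which they close (so a half turn about z gives the same grasp; the last joint's range is limited). The gripper opens to 94 mm and grips with 3 to 60 N. Pads are 16 mm wide; open, the fingers measure 119 mm over their backs; the gripper's body (75 mm by 177 mm) begins 78 mm behind the grasp point.
Start: joints at [-1.18, 0.3, 1.521, -0, 1.321, -0.067], TCP at [0.243, -0.493, 0.205] pointing down, gripper open.
Joint ranges: [-3.03, 3.03], [-0.79, 2.21], [0.23, 2.52], [-1.04, 4.18], [0, 3.07], [-2.55, 2.55]. Speed limits (rad/s): [2.22, 2.22, 2.57, 3.14, 3.14, 3.14].

INTERFACE

Orientations are given as [roll, pitch, yaw] about the fixed x, y, z axes, in that order (R = Rz(yaw) Ry(pitch) Rx(roll)).
In Python, from plant import robot gives the robot as it stands.
- The arm moves only by the tool arm_command, never from a script. Its argument "moves" is a list of rows, each a list of 2 entries, a list of its own where there are three numbers: the shift along the tool's x, y, z in mm, then the turn, a rotation vector about the tool's x, y, z in degrees. In form: [[[tx, ty, tz], [wx, wy, wz]], ...]. A call has exactly 8 rows; each row shifts and turns the commanded pose from where the row before left it, along the tool's axes as they then stand; what a row does not reach is not made up. A row lasts 1/12 s, in which the tool goes at most 41.7 mm and 7.16 degrees, less where a joint would pass 70% of its speed; a pose out of reach is approached as far as the arm can. A call is refused whole if a number of a shift passes 41.7 or a number of a turn 7.16, either way. A call with a gripper value outside its range is refused whole. "claw" is the opening, from 0 (shut) to 1 (fully open), set as the call begins (left out, the last holds). The fingers move at their own pace and stop on an object; the grip force is fixed at half the most. Time passes only in rows, so rows that do not move let the fingers close, or fill a call up. It gives the time, the measured TCP pose, the force, the opening and the grip force at its end, in the units of the state.
- robot.observe(): the state, without advancing time (a new reading comes with each control period).
- robot.get_image(name): name is "scene" or "top" or "wrist"; returns the picture (420x560x3 uint8, blue, green, red); there is no depth.
- robot.calibration(name): a dict with "intrinsics" (3x3 intrinsics, pixels), "R" (3x3) and "t" (3): a world point X has camera coordinates R X + t. Camera axes: x right, y down, z forward; pixel columns grow to the right and rows downward; lengths in m; the calibration is good to about 2 mm. A picture is of the moment at which its call begins: read the wrist's pose just before it. calibration takes no time and is no camera call; for the wrist camera it gives the pose at the moment of the call.
- robot.finish_job(): hands the job in; it is judged then, once.
The state is a dict: "time": time; "joint_pos": joint angles; "qvel": joint speeds; "joint_torque": joint torques, N m; "ee_pos": TCP position; "tcp_rot": TCP orientation; "wrist_force": force on the tool from outside, world axes, zero at the start; "ft_torque": the same for the moment, N m; "gripper_width": finger opening in m; "grip_force": force on a finger pad.
Only numpy, scipy, OpenCV 4.12 (cv2) and the standard library are available. Lean on these libraries where they do the work, as an engineer would, in place of code of your own. Each camera call takes 0.05 s, during which the arm holds its last target. There are 200 camera calls.

TASK

The short flanged calibration standard in the wooden case is hemmed in by three tall parts. Stand all three tall parts on the grey mat, then, while they stand there, fetch the standard and seat it flat inside the steel ring of the aluminium test plate. Then put each tall part back upright in the case in the very spot it came from, without letting anything topple along the way.

Things in the scene. Friction and masses are not known exactly. Their poses are not given: they have to be found in the camera images.
- load: Dummy load: black round finned cylinder, 45 mm across, 104 mm tall, with a brass connector on top (to 123 mm). About 0.35 kg. Loose, standing upright in the case at the start, in the left, right or front spot (drawn afresh). Origin: centre of its underside, z up. 
- filter: Cavity filter: plain aluminium square column, 42 x 42 mm, 106 mm tall, four small screws and two brass connectors on top (to 118 mm). About 0.35 kg. Loose, standing upright in the case at the start, in the left, right or front spot (drawn afresh). Origin: centre of its underside, z up. Sides along its x and y.
- attenuator: Attenuator: dark finned oblong block, 48 mm (its x) by 35 mm (its y), 108 mm tall, one brass connector on top (to 122 mm). About 0.4 kg. Loose, standing upright in the case at the start, in the left, right or front spot (drawn afresh). Origin: centre of its underside, z up. 
- standard: Calibration standard to be fetched: short round steel part, flange 44 mm across and 8 mm thick at the bottom, knurled neck 30 mm across up to 50 mm, connector on top to 62 mm. About 0.15 kg. Loose, stands upright in the case between the tall parts. Origin: centre of its underside, z up.
- case: Fixed open wooden case, 260 (its x) x 240 mm, walls 8 mm thick, 30 mm high; grey foam floor, top 12 mm above the table. Origin: centre of its underside; x points away from the robot, turned up to 0.25 rad. Black 50 mm squares mark the spots, (x, y) in mm: left (45, 56), right (45, -56), front (-11, 0), standard (45, 0); parts start within 5 mm of them. Three small adapters lie in its nearer half.
- mat: Side area: plain grey mat fixed on the table, 270 mm (its x, away from the robot) x 140 mm (its y), 3 mm thick, on the left or the right of the case. Origin: centre of its underside, so its top is 3 mm above it. A part counts as on the mat when the centre of its underside is over it and it stands upright on it.
- nest: Test plate: fixed aluminium plate 120 x 120 mm, 10 mm thick, with a steel ring (60 mm inner, 72 mm outer diameter, 6 mm high) standing on its middle; on the other side of the case from the mat. Origin: centre of the plate's underside; the seat inside the ring is 10 mm above it.
Mind the look-alikes: they are no part of the job. What is shaped like the attenuator but green is not meant.

How it is judged:
By the outcome, as a careful person would: the job done as asked, in the order asked, and still so for the second after the job is handed in, with the robot touching nothing.
It also fails if it takes over 144 s, if anything falls off the work surface, if the arm or the gripper's body presses on something with over 40 N, if the wrist force passes 120 N, or if a joint passes its speed limit or range.

## Working session

There is one attempt and no reset: what is moved stays moved. The work goes in short steps, Python scripts to look and compute and a tool call to move; the robot and the scene stay as the last step left them, time stands still between calls to the robot, and variables do not carry over. Pictures are saved under pics/ and viewed, at most 14 in all, crops included, and the job is handed in when it is done.

Besides the shell and the picture viewer there is one more tool, called by a JSON object that holds its "api" and its "payload", one argument or row to a line. arm_command: Moves the arm, as the interface text tells. Its arguments: {"type":"object","properties":{"moves":{"type":"array"},"claw":{"type":"number"}},"required":["moves"]}

```bash
mkdir -p pics; ls; python3 - <<'E'
from plant import robot
import cv2,numpy as np
print(robot.observe(), robot.pinch_z)
for n in("top","scene"):
    im=robot.get_image(n); cv2.imwrite(f"pics/{n}0.png",im); c=robot.calibration(n); print(n,c)
E
```

```text
pics
{'time': 0.0, 'joint_pos': array([-1.17962655e+00,  3.00492299e-01,  1.52155587e+00, -1.88754765e-05,
        1.32069571e+00, -6.65957207e-02]), 'qvel': array([ 3.78679585e-05, -4.01148823e-04,  5.09254248e-05, -1.50624715e-03,
        6.74353563e-05,  4.50343334e-04]), 'joint_torque': array([ 2.43928662e-03, -5.31801689e+01, -3.52733517e+01,  7.08929077e-02,
        2.44234217e-02, -7.37273103e-05]), 'ee_pos': array([ 0.24296833, -0.49314213,  0.20488537]), 'tcp_rot': array([-3.14044277e+00, -5.83674163e-05,  4.57770150e-01]), 'wrist_force': array([-0.37326163, -0.08945077,  0.48788508]), 'ft_torque': array([-0.02017057,  0.00972623,  0.00793322]), 'grip_force': 0.0, 'gripper_width': 0.09415857741397829} 0.0188
top {'intrinsics': array([[417.34401193,   0.        , 277.82922246],
       [  0.        , 417.34401193, 204.23096143],
       [  0.        ,   0.        ,   1.        ]]), 'R': array([[ 0.00495918, -0.99992931, -0.01080658],
       [-0.99238376, -0.00359103, -0.12313232],
       [ 0.12308481,  0.01133491, -0.99233142]]), 't': array([-0.00724501,  0.46257834,  0.80919411])}
scene {'intrinsics': array([[505.14287275,   0.        , 275.89797583],
       [  0.        , 505.14287275, 210.5950383 ],
       [  0.        ,   0.        ,   1.        ]]), 'R': array([[-0.82566757,  0.56410121,  0.00793022],
       [ 0.46367142,  0.6865432 , -0.56006003],
       [-0.32137498, -0.45874639, -0.82841407]]), 't': array([ 0.36886875, -0.19022459,  1.23954146])}
```

View pics/top0.png

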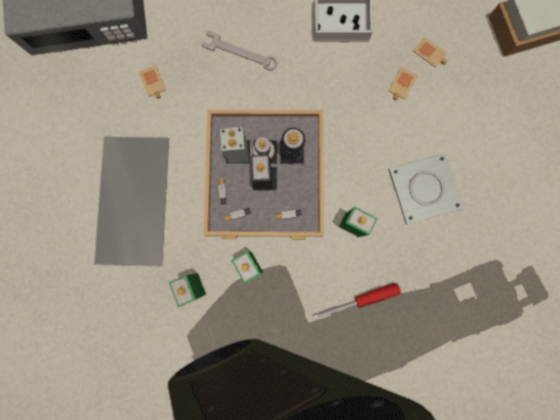

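View pics/scene0.png

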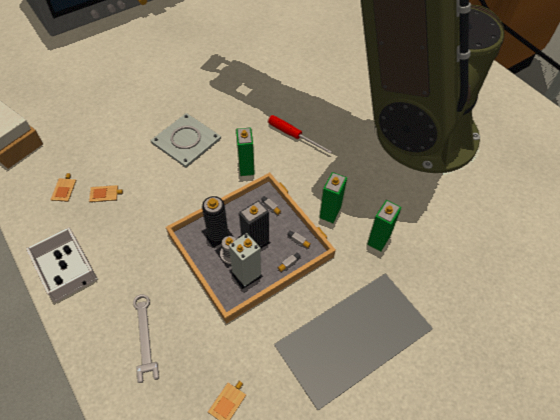

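Top view: case at (207–323, 110–236). The filter is at (232,140), the left spot. The attenuator is at (260,170), the front spot. The load is at (292,140), the right spot, and the standard is at (263,147). The mat is on the left (132,200) and the test plate on the right (426,188). Three green blocks at (186,290), (247,266) and (358,221) are shaped like the attenuator but are look-alikes. The dark block inside the case at (260,170) is the one meant.

```bash
cat > h.py <<'E'
import numpy as np,cv2
from plant import robot
def ray(c,uv,z):
    R,t,K=c["R"],c["t"],c["intrinsics"]; o=-R.T@t
    d=R.T@np.linalg.solve(K,np.array([uv[0],uv[1],1.0])); return (o+d*(z-o[2])/d[2])[:3]
def proj(c,X):
    p=c["intrinsics"]@(c["R"]@np.array(X)+c["t"]); return p[:2]/p[2]
def tri(c1,u1,c2,u2):
    P=[c["intrinsics"]@np.c_[c["R"],c["t"]] for c in(c1,c2)]
    X=cv2.triangulatePoints(P[0],P[1],np.array(u1,float),np.array(u2,float)); return (X[:3]/X[3]).ravel()
def blobs(m,amin):
    n,l,s,ce=cv2.connectedComponentsWithStats(m.astype(np.uint8)*255)
    return [(ce[i].round(1),s[i,4]) for i in range(1,n) if s[i,4]>=amin], l
E
python3 - <<'E'
from h import *
im=cv2.imread("pics/top0.png"); c=robot.calibration("top"); sc=cv2.imread("pics/scene0.png"); cs=robot.calibration("scene")
hsv=cv2.cvtColor(im,cv2.COLOR_BGR2HSV); H,S,V=cv2.split(hsv)
# mat
m=((S<30)&(V<150)&(V>70)).astype(np.uint8); m[:, :90]=0; m[:,180:]=0; m[:125]=0;m[275:]=0
m=cv2.morphologyEx(m,cv2.MORPH_OPEN,np.ones((5,5)))
q=max(cv2.findContours(m,0,2)[0],key=cv2.contourArea); r=cv2.boxPoints(cv2.minAreaRect(q))
ap=cv2.approxPolyDP(q,8,True)[:,0]
print("mat",[ray(c,p,.003)[:2].round(3).tolist() for p in ap])
# case wood
w=((H>8)&(H<24)&(S>110)&(V>90)).astype(np.uint8); w[:100]=0;w[245:]=0;w[:,:195]=0;w[:,335:]=0
q=max(cv2.findContours(w,0,2)[0],key=cv2.contourArea);ap=cv2.approxPolyDP(cv2.convexHull(q),6,True)[:,0]
print("case",[(p.tolist(),ray(c,p,.03)[:2].round(4).tolist()) for p in ap])
b=((H>8)&(H<26)&(S>120)&(V>120)); b[:118]=0;b[225:]=0;b[:,:214]=0;b[:,316:]=0
for p,a in blobs(b,6)[0]: print("brass",p,a,ray(c,p,.13)[:2].round(4))
crop=cv2.resize(im[105:240,200:330],None,fx=4,fy=4,interpolation=2)
crop2=cv2.resize(im[150:226,385:465],None,fx=3,fy=3,interpolation=2)
cr3=cv2.resize(sc[170:320,165:335],None,fx=1.6,fy=1.6,interpolation=2)
o=np.zeros((540,800,3),np.uint8); o[:540,:520]=crop; o[:228,525:765]=crop2; o[240:480,525:797]=cr3[:, :272]
cv2.imwrite("pics/crop1.png",o)
E
```

```text
mat [[0.606, 0.339], [0.543, 0.365], [0.343, 0.368], [0.342, 0.233], [0.604, 0.23]]
case [([320, 113], [0.6519, -0.0911]), ([209, 162], [0.5484, 0.1351]), ([209, 112], [0.6537, 0.1378])]
brass [231.4 132.7] 19 [0.5797 0.0779]
brass [292.9 137.7] 88 [ 0.5706 -0.0329]
brass [231.9 142.1] 35 [0.5623 0.0767]
brass [261.9 143.7] 31 [0.5594 0.0227]
brass [260.1 166.9] 38 [0.517  0.0255]
brass [221.2 180.5] 18 [0.4922 0.0945]
brass [227.8 217.2] 18 [0.4267 0.0814]
brass [278.1 215.4] 19 [ 0.4303 -0.007 ]
```

View pics/crop1.png

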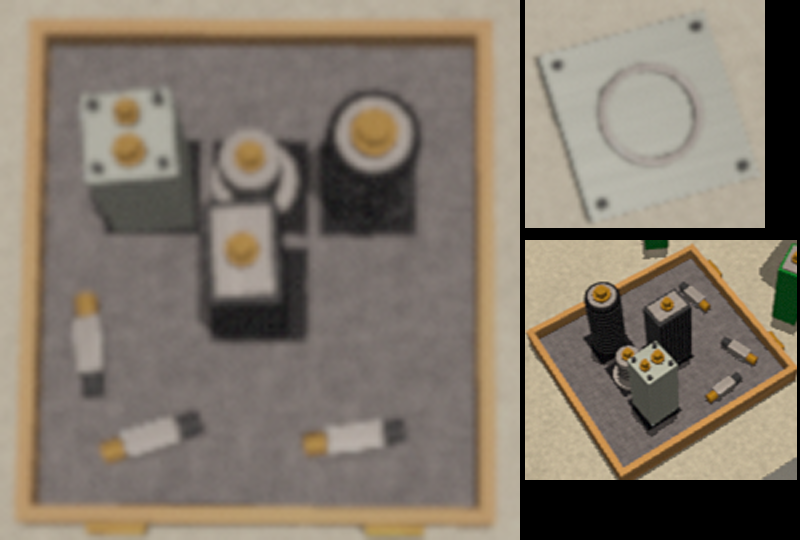

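The enlarged crop confirms it. The filter (silver square, two connectors) has its top at crop (130,137). The dark finned oblong block with one connector, at (245,252), is the attenuator; its long side runs along x. The finned round load is at (373,132) and the standard's connector is at (249,155). None of these is green.

```bash
python3 - <<'E'
from h import *
im=cv2.imread("pics/top0.png"); c=robot.calibration("top"); cs=robot.calibration("scene"); sc=cv2.imread("pics/scene0.png")
f=lambda p,z:ray(c,(p[0]/4+200-.375,p[1]/4+105-.375),z)[:2]
def box(n,P,z):
    Q=np.array([f(p,z) for p in P]); ctr=Q.mean(0); ax=(Q[0]+Q[1]-Q[2]-Q[3])/2; ay=(Q[0]+Q[3]-Q[1]-Q[2])/2
    print(n,ctr.round(4),"lenx",np.hypot(*ax).round(4),"leny",np.hypot(*ay).round(4),"yaw",np.arctan2(ax[1],ax[0]).round(3),np.arctan2(-ay[0],ay[1]).round(3)); return ctr
cc=box("case",[(30,20),(493,20),(495,523),(15,523)],.03)
box("filter",[(80,95),(172,88),(180,178),(88,186)],.118)
box("att",[(210,207),(275,203),(282,296),(213,300)],.12)
print("load disc",f((373,132),.116),"brass",f((373,130),.133),"std brass",f((249,155),.072))
g=lambda p:ray(c,(p[0]/3+385-.33,p[1]/3+150-.33),.016)[:2]
print("ring",g((648,115-0)) if 0 else g((648-525,115)))
Q=np.array([ray(c,((x-525)/3+385-.33,y/3+150-.33),.01)[:2] for x,y in[(540,55),(708,8),(755,172),(592,220)]]); print("plate",Q.mean(0))
# two-view brass
H,S,V=cv2.split(cv2.cvtColor(sc,cv2.COLOR_BGR2HSV)); b=((H>8)&(H<26)&(S>120)&(V>120)); b[:185]=0;b[270:]=0;b[:,:195]=0;b[:,275:]=0
B=blobs(b,5)[0]; print(B)
for n,u in(("load",(292.9,137.7)),("att",(260.1,166.9)),("f1",(231.4,132.7)),("f2",(231.9,142.1)),("std",(261.9,143.7))):
    for p,a in B:
        X=tri(c,u,cs,p); e=np.hypot(*(proj(c,X)-u))
        if e<2 and .06<X[2]<.15: print(n,p,X.round(4),e.round(2))
E
```

```text
case [0.5295 0.0228] lenx 0.259 leny 0.2386 yaw -0.004 0.003
filter [0.5719 0.0779] lenx 0.0428 leny 0.0422 yaw 0.104 0.085
att [0.5181 0.0247] lenx 0.0429 leny 0.0303 yaw 0.063 0.063
load disc [ 0.57479524 -0.03321   ] brass [ 0.57079495 -0.03278777] std brass [0.57596301 0.02575883]
ring [ 0.49860417 -0.30650239]
plate [ 0.50096635 -0.3090921 ]
[(array([235.4, 191.8]), np.int32(99)), (array([212.3, 202.5]), np.int32(76)), (array([253.5, 209.2]), np.int32(40)), (array([198.2, 211.4]), np.int32(25)), (array([228.7, 240.1]), np.int32(34)), (array([247.3, 242.2]), np.int32(45)), (array([239.2, 247.3]), np.int32(24)), (array([195.7, 267.6]), np.int32(10))]
load [212.3 202.5] [ 0.573  -0.0332  0.1218] 0.05
att [253.5 209.2] [0.5176 0.0261 0.1256] 0.26
f1 [239.2 247.3] [0.5825 0.0791 0.1207] 0.03
f2 [247.3 242.2] [0.5647 0.0781 0.1206] 0.14
std [228.7 240.1] [0.5768 0.026  0.0667] 0.02
```

{"api": "arm_command", "payload": {
  "moves": [
    [[0,0,0],[0,0,-4]],
    [[0,0,0],[0,0,-7]],
    [[0,0,0],[0,0,-7]],
    [[0,0,0],[0,0,-7]],
    [[0,0,0],[0,0,-7]],
    [[0,0,0],[0,0,-7]],
    [[0,0,0],[0,0,-7]],
    [[0,0,0],[0,0,-7]]
  ],
  "claw": 0.8
}}

```text
time: 0.77
ee_pos: [0.243, -0.4932, 0.2051]
tcp_rot: [-3.141, -0.001, 1.389]
wrist_force: [-0.1, -0.3, 0.0]
gripper_width: 0.0754
grip_force: 0.0
```

{"api": "arm_command", "payload": {
  "moves": [
    [[0,0,0],[0,0,-7]],
    [[0,0,0],[0,0,-7]],
    [[0,0,0],[0,0,-1.9]],
    [[0,10,0],[0,0,0]],
    [[0,30,0],[0,0,0]],
    [[0,30,0],[0,0,0]],
    [[0,20,0],[0,0,0]],
    [[0,10,0],[0,0,0]]
  ]
}}

```text
time: 1.43
ee_pos: [0.3453, -0.4836, 0.205]
tcp_rot: [3.142, -0.001, 1.66]
wrist_force: [-0.4, 0.4, -0.2]
gripper_width: 0.075
grip_force: 0.0
```

{"api": "arm_command", "payload": {
  "moves": [
    [[16,8,0],[0,0,0]],
    [[32,17,0],[0,0,0]],
    [[32,17,0],[0,0,0]],
    [[32,17,0],[0,0,0]],
    [[32,17,0],[0,0,0]],
    [[32,17,0],[0,0,0]],
    [[32,17,0],[0,0,0]],
    [[32,17,0],[0,0,0]]
  ]
}}

```text
time: 2.1
ee_pos: [0.4479, -0.2323, 0.2055]
tcp_rot: [-3.142, 0.0, 1.659]
wrist_force: [1.2, -0.6, -0.4]
gripper_width: 0.0749
grip_force: 0.0
```

{"api": "arm_command", "payload": {
  "moves": [
    [[32,17,0],[0,0,0]],
    [[32,17,0],[0,0,0]],
    [[32,17,0],[0,0,0]],
    [[32,17,0],[0,0,0]],
    [[32,17,0],[0,0,0]],
    [[32,17,0],[0,0,0]],
    [[32,17,0],[0,0,0]],
    [[16,10,0],[0,0,0]]
  ]
}}

```text
time: 2.77
ee_pos: [0.5553, 0.0198, 0.2053]
tcp_rot: [-3.142, -0.0, 1.661]
wrist_force: [0.2, -0.8, 0.9]
gripper_width: 0.0753
grip_force: 0.0
```

```bash
cat >> h.py <<'E'
def go(x,y,z,yaw=None):
    from scipy.spatial.transform import Rotation as Rr
    s=robot.observe(); p=s["ee_pos"]; R=Rr.from_euler("xyz",s["tcp_rot"]).as_matrix()
    yw=s["tcp_rot"][2]; print("shift mm",(R.T@(np.array([x,y,z])-p)*1000).round(1),"turn z",None if yaw is None else round(-np.degrees(yaw-yw),1),"t",s["time"],"w",s["gripper_width"])
E
python3 - <<'E'
from h import *
go(.573,.0785,.075,1.66)
im=robot.get_image("wrist"); cv2.imwrite("pics/w1.png",im)
E
```

```text
shift mm [ 56.8  22.9 130.3] turn z 0.0 t 2.7667 w 0.07525877010324887
```

View pics/w1.png

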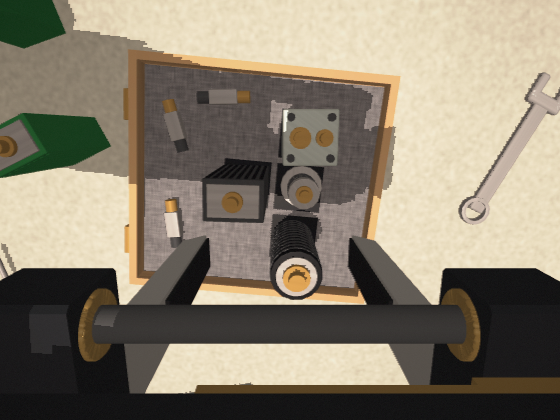

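The wrist view shows all four parts: filter top quad (284,109)–(339,165), attenuator top about (234,200), load top about (297,278), standard connector (304,194).

```bash
python3 - <<'E'
from h import *
im=cv2.imread("pics/w1.png"); c=robot.calibration("wrist")
H,S,V=cv2.split(cv2.cvtColor(im,cv2.COLOR_BGR2HSV)); b=((H>8)&(H<26)&(S>120)&(V>100)); b[:90]=0;b[295:]=0;b[:,:200]=0;b[:,350:]=0
for p,a in blobs(b,80)[0]: print(p,a,[ray(c,p,z)[:2].round(4).tolist() for z in (.130,.134,.072)])
def q(n,P,z):
    Q=np.array([ray(c,p,z)[:2] for p in P]); d=[np.hypot(*(Q[i]-Q[i-1])).round(4) for i in range(4)]
    e=Q[1]-Q[0]; e2=Q[2]-Q[3]; print(n,Q.mean(0).round(4),d,np.degrees(np.arctan2(e[1],e[0])).round(1),np.degrees(np.arctan2(e2[1],e2[0])).round(1))
q("filter",[(283,109),(338,111),(339,165),(286,166)],.118)
q("att",[(203,180),(262,184),(266,221),(203,221)],.12)
print("load",ray(c,(297,278),.116))
# att top light edges
crop=cv2.resize(im[90:310,190:350],None,fx=3.5,fy=2.7*1,interpolation=2)
cv2.imwrite("pics/w1c.png",cv2.resize(im[90:240,190:350],None,fx=4,fy=4,interpolation=2))
E
```

```text
[243.  96.] 136 [[0.5234, 0.1053], [0.5238, 0.105], [0.5173, 0.1098]]
[300.  137.5] 360 [[0.5658, 0.0808], [0.5656, 0.0809], [0.5695, 0.0797]]
[324.2 137.7] 227 [[0.5831, 0.0823], [0.5825, 0.0823], [0.5906, 0.0815]]
[303.8 194.3] 218 [[0.573, 0.0401], [0.5726, 0.0408], [0.5782, 0.0297]]
[231.7 202.2] 322 [[0.5202, 0.0292], [0.5206, 0.0301], [0.5134, 0.0163]]
[296.3 278.6] 522 [[0.5744, -0.0273], [0.574, -0.0255], [0.58, -0.0531]]
[237.9 282.7] 533 [[0.529, -0.0349], [0.5293, -0.033], [0.5242, -0.0625]]
[331.4 291.7] 170 [[0.6032, -0.0359], [0.6024, -0.0339], [0.6154, -0.0636]]
filter [0.5752 0.0809] [np.float64(0.0418), np.float64(0.0405), np.float64(0.0397), np.float64(0.0403)] 3.3 6.3
att [0.5204 0.0275] [np.float64(0.0324), np.float64(0.0451), np.float64(0.0294), np.float64(0.0494)] 1.3 5.3
load [ 0.57625772 -0.03293576  0.116     ]
```

View pics/w1c.png

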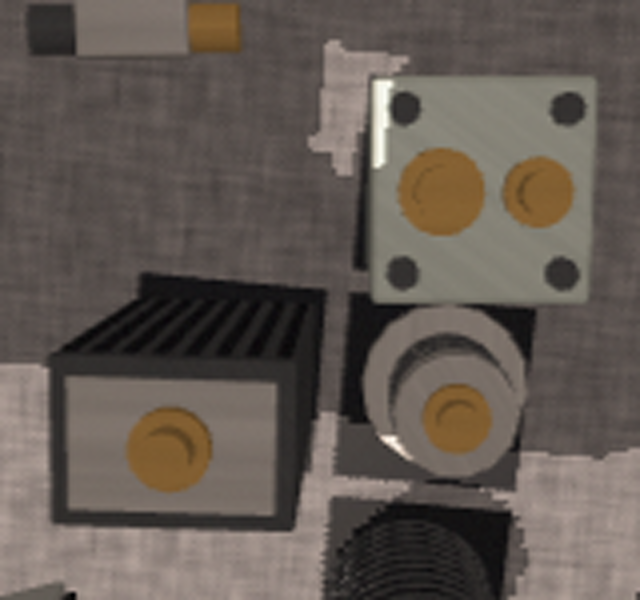

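{"api": "arm_command", "payload": {
  "moves": [
    [[15,6,0],[0,0,0]],
    [[25,10,0],[0,0,0]],
    [[17.8,8,0],[0,0,0]],
    [[0,0,15],[0,0,0]],
    [[0,0,30],[0,0,0]],
    [[0,0,30],[0,0,0]],
    [[0,0,30],[0,0,0]],
    [[0,0,25],[0,0,0]]
  ]
}}

```text
time: 3.48
ee_pos: [0.5727, 0.0759, 0.0733]
tcp_rot: [-3.14, 0.0, 1.659]
wrist_force: [0.9, 0.6, -0.6]
gripper_width: 0.0751
grip_force: 0.0
```

{"api": "arm_command", "payload": {
  "moves": [
    [[0,0,0],[0,0,0]],
    [[0,0,0],[0,0,0]],
    [[0,0,0],[0,0,0]],
    [[0,0,0],[0,0,0]],
    [[0,0,0],[0,0,0]],
    [[0,0,0],[0,0,0]],
    [[0,0,0],[0,0,0]],
    [[0,0,0],[0,0,0]]
  ],
  "claw": 0.2
}}

```text
time: 4.15
ee_pos: [0.5741, 0.0763, 0.0769]
tcp_rot: [3.14, 0.0, 1.66]
wrist_force: [-0.7, -0.1, 7.5]
gripper_width: 0.0417
grip_force: 30.0
```

```bash
python3 - <<'E'
from h import *
go(.561,.3,.075); print(robot.observe()["ee_pos"],robot.observe()["grip_force"])
E
```

```text
shift mm [224.    6.9   1.9] turn z None t 4.15 w 0.0416615705015336
[0.57409756 0.07628186 0.07686403] 29.998539090156555
```

{"api": "arm_command", "payload": {
  "moves": [
    [[0,0,-6],[0,0,0]],
    [[0,0,-14],[0,0,0]],
    [[0,0,-25],[0,0,0]],
    [[0,0,-25],[0,0,0]],
    [[0,0,-20],[0,0,0]],
    [[10,0,-5],[0,0,0]],
    [[20,1,0],[0,0,0]],
    [[25,1,0],[0,0,0]]
  ]
}}

```text
time: 4.82
ee_pos: [0.5703, 0.1315, 0.1702]
tcp_rot: [-3.141, 0.0, 1.659]
wrist_force: [0.4, 0.9, -3.3]
gripper_width: 0.0419
grip_force: 30.0
```

{"api": "arm_command", "payload": {
  "moves": [
    [[25,1,0],[0,0,0]],
    [[25,1,0],[0,0,0]],
    [[25,1,0],[0,0,0]],
    [[25,1,0],[0,0,0]],
    [[25,1,0],[0,0,0]],
    [[25,0,0],[0,0,0]],
    [[14,0,0],[0,0,0]],
    [[5,0,0],[0,0,0]]
  ]
}}

```text
time: 5.48
ee_pos: [0.5594, 0.3021, 0.1694]
tcp_rot: [-3.14, 0.0, 1.663]
wrist_force: [-1.2, -0.5, -3.0]
gripper_width: 0.0418
grip_force: 30.0
```

{"api": "arm_command", "payload": {
  "moves": [
    [[0,0,0],[0,0,0]],
    [[0,0,10],[0,0,0]],
    [[0,0,20],[0,0,0]],
    [[0,0,25],[0,0,0]],
    [[0,0,20],[0,0,0]],
    [[0,0,10],[0,0,0]],
    [[0,0,5],[0,0,0]],
    [[0,0,0],[0,0,0]]
  ]
}}

```text
time: 6.15
ee_pos: [0.5604, 0.2992, 0.0797]
tcp_rot: [-3.141, 0.0, 1.659]
wrist_force: [0.1, -0.2, -3.1]
gripper_width: 0.0416
grip_force: 30.0
```

```bash
python3 - <<'E'
from h import *
go(.561,.3,.067)
E
```

```text
shift mm [ 0.8  0.7 12.7] turn z None t 6.15 w 0.0416449888681408
```

{"api": "arm_command", "payload": {
  "moves": [
    [[0,0,4],[0,0,0]],
    [[0,0,3],[0,0,0]],
    [[0,0,2],[0,0,0]],
    [[0,0,1],[0,0,0]],
    [[0,0,0.5],[0,0,0]],
    [[0,0,0.5],[0,0,0]],
    [[0,0,0],[0,0,0]],
    [[0,0,0],[0,0,0]]
  ]
}}

```text
time: 6.82
ee_pos: [0.5605, 0.3, 0.0696]
tcp_rot: [3.141, -0.0, 1.66]
wrist_force: [0.2, 0.1, -2.8]
gripper_width: 0.042
grip_force: 30.0
```

{"api": "arm_command", "payload": {
  "moves": [
    [[0,0,0.5],[0,0,0]],
    [[0,0,0.5],[0,0,0]],
    [[0,0,0.5],[0,0,0]],
    [[0,0,0.3],[0,0,0]],
    [[0,0,0],[0,0,0]],
    [[0,0,0],[0,0,0]],
    [[0,0,0],[0,0,0]],
    [[0,0,0],[0,0,0]]
  ]
}}

```text
time: 7.48
ee_pos: [0.5604, 0.3, 0.0679]
tcp_rot: [3.141, -0.0, 1.66]
wrist_force: [-3.0, -1.3, 3.6]
gripper_width: 0.0421
grip_force: 30.0
```

{"api": "arm_command", "payload": {
  "moves": [
    [[0,0,0],[0,0,0]],
    [[0,0,0],[0,0,0]],
    [[0,0,0],[0,0,0]],
    [[0,0,0],[0,0,0]],
    [[0,0,-5],[0,0,0]],
    [[0,0,-20],[0,0,0]],
    [[0,0,-35],[0,0,0]],
    [[0,0,-40],[0,0,0]]
  ],
  "claw": 0.8
}}

```text
time: 8.15
ee_pos: [0.5596, 0.2996, 0.1676]
tcp_rot: [-3.138, 0.001, 1.66]
wrist_force: [1.0, -0.7, 0.2]
gripper_width: 0.0749
grip_force: 0.0
```

```bash
python3 - <<'E'
from h import *
go(.519,.0265,.084,1.64)
E
```

```text
shift mm [-268.3  -64.6   84.1] turn z 1.2 t 8.15 w 0.07491865554767103
```

{"api": "arm_command", "payload": {
  "moves": [
    [[-18,-4,0],[0,0,0]],
    [[-36,-9,0],[0,0,1.2]],
    [[-36,-9,0],[0,0,0]],
    [[-36,-9,0],[0,0,0]],
    [[-36,-9,0],[0,0,0]],
    [[-36,-9,0],[0,0,0]],
    [[-36,-9,0],[0,0,0]],
    [[-20,-5,0],[0,0,0]]
  ]
}}

```text
time: 8.82
ee_pos: [0.5154, 0.0392, 0.1682]
tcp_rot: [3.141, 0.0, 1.638]
wrist_force: [-0.1, 0.4, 0.1]
gripper_width: 0.0748
grip_force: 0.0
```

{"api": "arm_command", "payload": {
  "moves": [
    [[-10,-1,0],[0,0,0]],
    [[0,0,0],[0,0,0]],
    [[0,0,0],[0,0,0]],
    [[0,0,0],[0,0,0]],
    [[0,0,0],[0,0,0]],
    [[0,0,0],[0,0,0]],
    [[0,0,0],[0,0,0]],
    [[0,0,0],[0,0,0]]
  ]
}}

```text
time: 9.48
ee_pos: [0.5158, 0.0325, 0.1676]
tcp_rot: [-3.141, -0.0, 1.64]
wrist_force: [0.0, -0.5, 0.2]
gripper_width: 0.0752
grip_force: 0.0
```

```bash
python3 - <<'E'
from h import *
go(.519,.0265,.084,1.64)
c=robot.calibration("wrist");im=robot.get_image("wrist"); cv2.imwrite("pics/w2.png",im)
np.save("w2c.npy",np.r_[c["R"].ravel(),c["t"]])
c=robot.calibration("wrist")
print([proj(c,(.519,.0265,.12)), proj(c,(.519,.0265,.13))])
E
```

```text
shift mm [-6.2  2.8 83.6] turn z 0.0 t 9.4833 w 0.07516758106949845
[array([282.71781002, 235.72129933]), array([282.89716226, 240.34209058])]
```

View pics/w2.png

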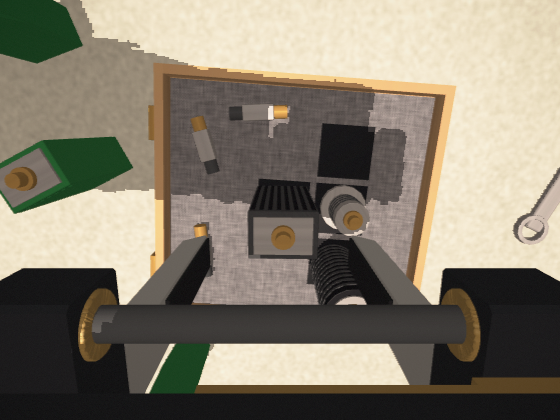

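The attenuator's top centre is at (283,236), which matches the predicted (282.7,235.7). The left black square (345,152) is free.

{"api": "arm_command", "payload": {
  "moves": [
    [[-3,1.4,0],[0,0,0]],
    [[-3.2,1.4,0],[0,0,0]],
    [[0,0,10],[0,0,0]],
    [[0,0,20],[0,0,0]],
    [[0,0,25],[0,0,0]],
    [[0,0,20],[0,0,0]],
    [[0,0,8.6],[0,0,0]],
    [[0,0,0],[0,0,0]]
  ]
}}

```text
time: 10.2
ee_pos: [0.5179, 0.0259, 0.0819]
tcp_rot: [-3.138, -0.0, 1.639]
wrist_force: [-0.6, 0.1, 1.0]
gripper_width: 0.0754
grip_force: 0.0
```

{"api": "arm_command", "payload": {
  "moves": [
    [[0,0,0],[0,0,0]],
    [[0,0,0],[0,0,0]],
    [[0,0,0],[0,0,0]],
    [[0,0,0],[0,0,0]],
    [[0,0,0],[0,0,0]],
    [[0,0,0],[0,0,0]],
    [[0,0,0],[0,0,0]],
    [[0,0,0],[0,0,0]]
  ],
  "claw": 0.25
}}

```text
time: 10.87
ee_pos: [0.5194, 0.026, 0.0848]
tcp_rot: [3.14, 0.0, 1.639]
wrist_force: [-1.6, -0.3, 5.7]
gripper_width: 0.0478
grip_force: 30.0
```

```bash
python3 - <<'E'
from h import *
go(.385,.3,.084); print(robot.observe()["ee_pos"],robot.observe()["tcp_rot"])
E
```

```text
shift mm [ 282.5 -115.3    0.6] turn z None t 10.8667 w 0.047846827370010406
[0.51939419 0.02603986 0.0847548 ] [3.14039852e+00 1.16242036e-04 1.63939011e+00]
```

{"api": "arm_command", "payload": {
  "moves": [
    [[0,0,-6],[0,0,0]],
    [[0,0,-14],[0,0,0]],
    [[0,0,-25],[0,0,0]],
    [[0,0,-25],[0,0,0]],
    [[0,0,-16],[0,0,0]],
    [[10,-4,-4],[0,0,0]],
    [[20,-8,0],[0,0,0]],
    [[25,-10,0],[0,0,0]]
  ]
}}

```text
time: 11.53
ee_pos: [0.4926, 0.0797, 0.1734]
tcp_rot: [-3.141, 0.0, 1.638]
wrist_force: [0.1, 0.2, -4.6]
gripper_width: 0.0479
grip_force: 29.9
```

{"api": "arm_command", "payload": {
  "moves": [
    [[30,-12,0],[0,0,0]],
    [[30,-12,0],[0,0,0]],
    [[30,-12,0],[0,0,0]],
    [[30,-12,0],[0,0,0]],
    [[30,-12,0],[0,0,0]],
    [[30,-12,0],[0,0,0]],
    [[25,-12,0],[0,0,0]],
    [[14,-6,0],[0,0,0]]
  ]
}}

```text
time: 12.2
ee_pos: [0.386, 0.2939, 0.1731]
tcp_rot: [-3.14, 0.0, 1.641]
wrist_force: [0.1, -1.1, -3.7]
gripper_width: 0.0477
grip_force: 29.9
```

{"api": "arm_command", "payload": {
  "moves": [
    [[8.5,-3.3,0],[0,0,0]],
    [[0,0,5],[0,0,0]],
    [[0,0,15],[0,0,0]],
    [[0,0,25],[0,0,0]],
    [[0,0,25],[0,0,0]],
    [[0,0,15],[0,0,0]],
    [[0,0,7],[0,0,0]],
    [[0,0,0],[0,0,0]]
  ]
}}

```text
time: 12.87
ee_pos: [0.3842, 0.2988, 0.0804]
tcp_rot: [-3.139, 0.002, 1.638]
wrist_force: [-0.6, 0.4, -3.1]
gripper_width: 0.0475
grip_force: 29.9
```

{"api": "arm_command", "payload": {
  "moves": [
    [[0,0,2],[0,0,0]],
    [[0,0,1],[0,0,0]],
    [[0,0,1],[0,0,0]],
    [[0,0,0],[0,0,0]],
    [[0,0,0],[0,0,0]],
    [[0,0,0],[0,0,0]],
    [[0,0,0],[0,0,0]],
    [[0,0,0],[0,0,0]]
  ]
}}

```text
time: 13.53
ee_pos: [0.3847, 0.3, 0.0782]
tcp_rot: [3.141, -0.0, 1.639]
wrist_force: [-0.4, 1.4, -3.7]
gripper_width: 0.0478
grip_force: 29.9
```

Contact is expected at about z = 0.0758.

{"api": "arm_command", "payload": {
  "moves": [
    [[0,0,0.8],[0,0,0]],
    [[0,0,0.6],[0,0,0]],
    [[0,0,0.6],[0,0,0]],
    [[0,0,0.5],[0,0,0]],
    [[0,0,0],[0,0,0]],
    [[0,0,0],[0,0,0]],
    [[0,0,0],[0,0,0]],
    [[0,0,0],[0,0,0]]
  ]
}}

```text
time: 14.2
ee_pos: [0.3846, 0.3, 0.0757]
tcp_rot: [3.142, -0.0, 1.639]
wrist_force: [-2.7, -1.6, 5.4]
gripper_width: 0.0476
grip_force: 30.0
```

{"api": "arm_command", "payload": {
  "moves": [
    [[0,0,0],[0,0,0]],
    [[0,0,0],[0,0,0]],
    [[0,0,0],[0,0,0]],
    [[0,0,0],[0,0,0]],
    [[0,0,-5],[0,0,0]],
    [[0,0,-20],[0,0,0]],
    [[0,0,-35],[0,0,0]],
    [[0,0,-40],[0,0,0]]
  ],
  "claw": 0.8
}}

```text
time: 14.87
ee_pos: [0.3839, 0.2994, 0.1759]
tcp_rot: [-3.139, 0.002, 1.639]
wrist_force: [0.4, 0.7, 0.2]
gripper_width: 0.0752
grip_force: 0.0
```

```bash
python3 - <<'E'
from h import *
go(.575,-.033,.08,1.64)
E
```

```text
shift mm [-344.6  168.2   96. ] turn z -0.0 t 14.8667 w 0.07523962812488176
```

{"api": "arm_command", "payload": {
  "moves": [
    [[-18,9,0],[0,0,0]],
    [[-35,17,0],[0,0,0]],
    [[-35,17,0],[0,0,0]],
    [[-35,17,0],[0,0,0]],
    [[-35,17,0],[0,0,0]],
    [[-35,17,0],[0,0,0]],
    [[-35,17,0],[0,0,0]],
    [[-35,17,0],[0,0,0]]
  ]
}}

```text
time: 15.53
ee_pos: [0.531, 0.0445, 0.176]
tcp_rot: [3.141, -0.0, 1.639]
wrist_force: [-0.0, 0.9, -0.5]
gripper_width: 0.0752
grip_force: 0.0
```

{"api": "arm_command", "payload": {
  "moves": [
    [[-35,17,0],[0,0,0]],
    [[-31,15,0],[0,0,0]],
    [[-15,8,0],[0,0,0]],
    [[0,0,0],[0,0,0]],
    [[0,0,0],[0,0,0]],
    [[0,0,0],[0,0,0]],
    [[0,0,0],[0,0,0]],
    [[0,0,0],[0,0,0]]
  ]
}}

```text
time: 16.2
ee_pos: [0.5756, -0.0307, 0.1759]
tcp_rot: [3.141, -0.0, 1.641]
wrist_force: [0.4, 0.2, -0.7]
gripper_width: 0.0753
grip_force: 0.0
```

```bash
python3 - <<'E'
from h import *
go(.575,-.033,.08,1.64)
c=robot.calibration("wrist");im=robot.get_image("wrist"); cv2.imwrite("pics/w3.png",im)
H,S,V=cv2.split(cv2.cvtColor(im,cv2.COLOR_BGR2HSV)); b=((H>8)&(H<26)&(S>120)&(V>100)); b[:90]=0;b[298:]=0;b[:,:180]=0;b[:,380:]=0
for p,a in blobs(b,80)[0]: print(p,a,[ray(c,p,z)[:2].round(4).tolist() for z in (.135,.074)])
E
```

```text
shift mm [-2.3 -0.7 95.9] turn z 0.0 t 16.2 w 0.0752624642956808
[368.9 153.7] 910 [[0.6283, 0.0227], [0.6442, 0.0195]]
[286.9 137.9] 291 [[0.5765, 0.0287], [0.5781, 0.0272]]
[276.7 226.7] 759 [[0.5741, -0.0286], [0.5751, -0.046]]
[280.4 252.8] 859 [[0.5779, -0.0464], [0.5798, -0.0688]]
```

View pics/w3.png

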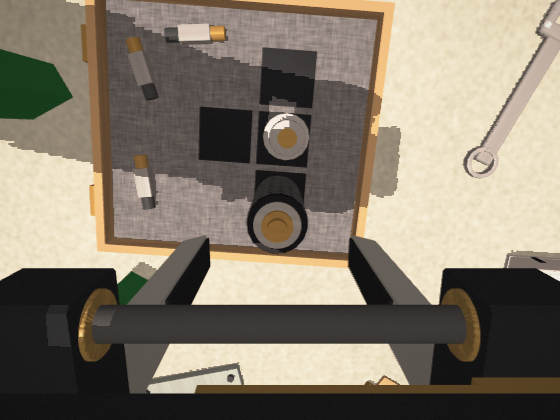

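The load's connector is at (277,227), almost centred under the gripper. The standard is at (287,138), and the front and left squares are free.

{"api": "arm_command", "payload": {
  "moves": [
    [[-1,-1,0],[0,0,0]],
    [[0,0,10],[0,0,0]],
    [[0,0,20],[0,0,0]],
    [[0,0,25],[0,0,0]],
    [[0,0,25],[0,0,0]],
    [[0,0,15],[0,0,0]],
    [[0,0,5],[0,0,0]],
    [[0,0,0],[0,0,0]]
  ]
}}

```text
time: 16.92
ee_pos: [0.5741, -0.0326, 0.0741]
tcp_rot: [-3.139, -0.0, 1.639]
wrist_force: [0.2, -0.1, 0.3]
gripper_width: 0.0754
grip_force: 0.0
```

{"api": "arm_command", "payload": {
  "moves": [
    [[0,0,0],[0,0,0]],
    [[0,0,0],[0,0,0]],
    [[0,0,0],[0,0,0]],
    [[0,0,0],[0,0,0]],
    [[0,0,0],[0,0,0]],
    [[0,0,0],[0,0,0]],
    [[0,0,0],[0,0,0]],
    [[0,0,0],[0,0,0]]
  ],
  "claw": 0.25
}}

```text
time: 17.58
ee_pos: [0.5751, -0.0328, 0.076]
tcp_rot: [3.141, 0.0, 1.639]
wrist_force: [-2.8, 0.4, 5.5]
gripper_width: 0.0436
grip_force: 30.0
```

```bash
python3 - <<'E'
from h import *
go(.473,.3,.07); print(robot.observe()["ee_pos"],robot.observe()["tcp_rot"])
E
```

```text
shift mm [339.  -79.    5.9] turn z None t 17.5833 w 0.043552150544475095
[ 0.57508076 -0.03281642  0.0759756 ] [3.14097536e+00 1.52430468e-04 1.63938406e+00]
```

{"api": "arm_command", "payload": {
  "moves": [
    [[0,0,-6],[0,0,0]],
    [[0,0,-14],[0,0,0]],
    [[0,0,-25],[0,0,0]],
    [[0,0,-30],[0,0,0]],
    [[0,0,-30],[0,0,0]],
    [[0,0,-20],[0,0,0]],
    [[15,-3,-5],[0,0,0]],
    [[25,-6,0],[0,0,0]]
  ]
}}

```text
time: 18.25
ee_pos: [0.5635, 0.006, 0.2067]
tcp_rot: [3.14, 0.0, 1.637]
wrist_force: [0.2, -0.9, -3.4]
gripper_width: 0.0434
grip_force: 30.0
```

{"api": "arm_command", "payload": {
  "moves": [
    [[33,-8,0],[0,0,0]],
    [[33,-8,0],[0,0,0]],
    [[33,-8,0],[0,0,0]],
    [[33,-8,0],[0,0,0]],
    [[33,-8,0],[0,0,0]],
    [[33,-8,0],[0,0,0]],
    [[33,-8,0],[0,0,0]],
    [[33,-8,0],[0,0,0]]
  ]
}}

```text
time: 18.92
ee_pos: [0.4795, 0.2673, 0.2046]
tcp_rot: [-3.14, 0.001, 1.64]
wrist_force: [0.9, 1.0, -3.0]
gripper_width: 0.0435
grip_force: 30.0
```

{"api": "arm_command", "payload": {
  "moves": [
    [[22,-4,0],[0,0,0]],
    [[13,-2,0],[0,0,0]],
    [[0,0,10],[0,0,0]],
    [[0,0,20],[0,0,0]],
    [[0,0,30],[0,0,0]],
    [[0,0,25],[0,0,0]],
    [[0,0,15],[0,0,0]],
    [[0,0,5],[0,0,0]]
  ]
}}

```text
time: 19.58
ee_pos: [0.4716, 0.2982, 0.0969]
tcp_rot: [-3.137, 0.002, 1.638]
wrist_force: [-0.4, 0.5, -2.4]
gripper_width: 0.0435
grip_force: 30.0
```

{"api": "arm_command", "payload": {
  "moves": [
    [[0,0,10],[0,0,0]],
    [[0,0,10],[0,0,0]],
    [[0,0,5],[0,0,0]],
    [[0,0,3],[0,0,0]],
    [[0,0,2],[0,0,0]],
    [[0,0,0],[0,0,0]],
    [[0,0,0],[0,0,0]],
    [[0,0,0],[0,0,0]]
  ]
}}

```text
time: 20.25
ee_pos: [0.4731, 0.3002, 0.071]
tcp_rot: [3.141, -0.0, 1.639]
wrist_force: [-0.3, -0.6, -2.8]
gripper_width: 0.0439
grip_force: 30.0
```

{"api": "arm_command", "payload": {
  "moves": [
    [[0,0,1.5],[0,0,0]],
    [[0,0,1],[0,0,0]],
    [[0,0,0.8],[0,0,0]],
    [[0,0,0.6],[0,0,0]],
    [[0,0,0.3],[0,0,0]],
    [[0,0,0],[0,0,0]],
    [[0,0,0],[0,0,0]],
    [[0,0,0],[0,0,0]]
  ]
}}

```text
time: 20.92
ee_pos: [0.4729, 0.3001, 0.067]
tcp_rot: [3.141, -0.0, 1.639]
wrist_force: [-2.9, -1.3, 4.3]
gripper_width: 0.0437
grip_force: 30.0
```

{"api": "arm_command", "payload": {
  "moves": [
    [[0,0,0],[0,0,0]],
    [[0,0,0],[0,0,0]],
    [[0,0,0],[0,0,0]],
    [[0,0,0],[0,0,0]],
    [[0,0,-5],[0,0,0]],
    [[0,0,-20],[0,0,0]],
    [[0,0,-35],[0,0,0]],
    [[0,0,-40],[0,0,0]]
  ],
  "claw": 0.75
}}

```text
time: 21.58
ee_pos: [0.472, 0.2995, 0.1665]
tcp_rot: [-3.139, 0.001, 1.639]
wrist_force: [1.0, 0.4, 0.0]
gripper_width: 0.0705
grip_force: 0.0
```

```bash
python3 - <<'E'
from h import *
go(.577,.027,.1,1.64)
E
```

```text
shift mm [-279.    86.3   66.6] turn z -0.0 t 21.5833 w 0.07054595265595238
```

{"api": "arm_command", "payload": {
  "moves": [
    [[-18,5,0],[0,0,0]],
    [[-36,11,0],[0,0,0]],
    [[-36,11,0],[0,0,0]],
    [[-36,11,0],[0,0,0]],
    [[-36,11,0],[0,0,0]],
    [[-36,11,0],[0,0,0]],
    [[-36,11,0],[0,0,0]],
    [[-30,10,0],[0,0,0]]
  ]
}}

```text
time: 22.25
ee_pos: [0.5723, 0.0398, 0.1669]
tcp_rot: [3.141, 0.0, 1.639]
wrist_force: [-0.1, 0.7, 0.4]
gripper_width: 0.0698
grip_force: 0.0
```

{"api": "arm_command", "payload": {
  "moves": [
    [[-15,5.3,0],[0,0,0]],
    [[0,0,0],[0,0,0]],
    [[0,0,0],[0,0,0]],
    [[0,0,0],[0,0,0]],
    [[0,0,0],[0,0,0]],
    [[0,0,0],[0,0,0]],
    [[0,0,0],[0,0,0]],
    [[0,0,0],[0,0,0]]
  ]
}}

```text
time: 22.92
ee_pos: [0.578, 0.0282, 0.1665]
tcp_rot: [3.141, -0.0, 1.64]
wrist_force: [-0.7, 0.1, -0.3]
gripper_width: 0.0704
grip_force: 0.0
```

```bash
python3 - <<'E'
from h import *
c=robot.calibration("wrist");im=robot.get_image("wrist"); cv2.imwrite("pics/w4.png",im)
H,S,V=cv2.split(cv2.cvtColor(im,cv2.COLOR_BGR2HSV)); b=((H>8)&(H<26)&(S>120)&(V>100)); b[:90]=0;b[298:]=0;b[:,:200]=0;b[:,360:]=0
for p,a in blobs(b,80)[0]: print(p,a,ray(c,p,.074)[:2].round(4).tolist())
go(.577,.027,.028,1.64)
ct=robot.calibration("top"); it=robot.get_image("top"); cv2.imwrite("pics/top1.png",it)
cv2.imwrite("pics/c2.png",np.vstack([cv2.resize(it[110:280,80:330],(500,340)),im[90:300,30:530]]))
E
```

```text
[210.6 100.9] 180 [0.5215, 0.1092]
[356.2 212.6] 193 [0.64, 0.0317]
[278.8 210.2] 291 [0.578, 0.0293]
[347.7 287.6] 86 [0.6407, -0.0336]
shift mm [ -1.   -1.1 138.4] turn z -0.0 t 22.9667 w 0.07013792879195713
```

View pics/c2.png

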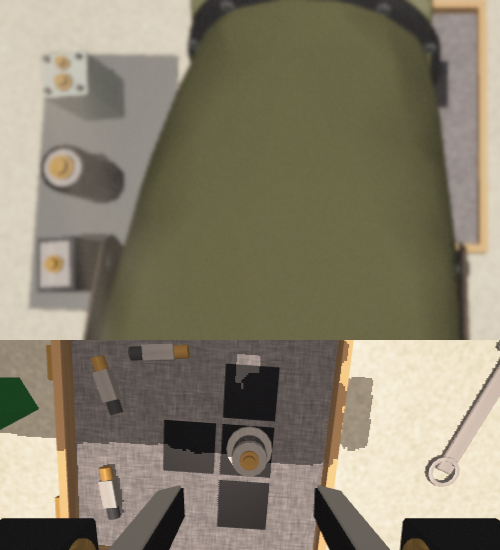

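All three tall parts stand upright on the mat. The standard's connector is at wrist pixel (279,210), centred under the gripper.

{"api": "arm_command", "payload": {
  "moves": [
    [[0,0,10],[0,0,0]],
    [[0,0,20],[0,0,0]],
    [[0,0,30],[0,0,0]],
    [[0,0,30],[0,0,0]],
    [[0,0,25],[0,0,0]],
    [[0,0,14],[0,0,0]],
    [[0,0,7],[0,0,0]],
    [[0,0,2],[0,0,0]]
  ]
}}

```text
time: 23.68
ee_pos: [0.5773, 0.0276, 0.0268]
tcp_rot: [-3.139, -0.0, 1.639]
wrist_force: [-0.0, -0.2, 0.1]
gripper_width: 0.0706
grip_force: 0.0
```

{"api": "arm_command", "payload": {
  "moves": [
    [[0,0,0],[0,0,0]],
    [[0,0,0],[0,0,0]],
    [[0,0,0],[0,0,0]],
    [[0,0,0],[0,0,0]],
    [[0,0,0],[0,0,0]],
    [[0,0,0],[0,0,0]],
    [[0,0,0],[0,0,0]],
    [[0,0,0],[0,0,0]]
  ],
  "claw": 0.1
}}

```text
time: 24.35
ee_pos: [0.5782, 0.0276, 0.0286]
tcp_rot: [3.141, 0.0, 1.639]
wrist_force: [-0.4, -0.2, 1.9]
gripper_width: 0.0295
grip_force: 30.0
```

```bash
python3 - <<'E'
from h import *
go(.5,-.307,.15); print(robot.observe()["ee_pos"])
E
```

```text
shift mm [-328.4 -100.9 -121.4] turn z None t 24.35 w 0.029498509143943856
[0.57821328 0.02759063 0.02862832]
```

{"api": "arm_command", "payload": {
  "moves": [
    [[0,0,-6],[0,0,0]],
    [[0,0,-14],[0,0,0]],
    [[0,0,-25],[0,0,0]],
    [[0,0,-30],[0,0,0]],
    [[0,0,-30],[0,0,0]],
    [[-10,-3,-16],[0,0,0]],
    [[-25,-8,0],[0,0,0]],
    [[-33,-10,0],[0,0,0]]
  ]
}}

```text
time: 25.02
ee_pos: [0.562, -0.0411, 0.1508]
tcp_rot: [3.139, 0.0, 1.642]
wrist_force: [0.9, -0.6, -2.6]
gripper_width: 0.0298
grip_force: 30.0
```

{"api": "arm_command", "payload": {
  "moves": [
    [[-36,-11,0],[0,0,0]],
    [[-36,-11,0],[0,0,0]],
    [[-36,-11,0],[0,0,0]],
    [[-36,-11,0],[0,0,0]],
    [[-36,-11,0],[0,0,0]],
    [[-25,-8,0],[0,0,0]],
    [[-10,-3,0],[0,0,0]],
    [[0,0,0],[0,0,0]]
  ]
}}

```text
time: 25.68
ee_pos: [0.51, -0.2624, 0.1493]
tcp_rot: [-3.141, -0.0, 1.637]
wrist_force: [0.4, 0.6, -1.3]
gripper_width: 0.0293
grip_force: 30.0
```

```bash
python3 - <<'E'
from h import *
c=robot.calibration("wrist");im=robot.get_image("wrist"); cv2.imwrite("pics/w5.png",im)
go(.5,-.307,.15); print(robot.observe()["ee_pos"],proj(c,(.4985,-.3065,.016)),proj(c,(.501,-.304,.016)))
E
```

```text
shift mm [-45.3 -13.5  -0.7] turn z None t 25.7333 w 0.029540750797452144
[ 0.5104335  -0.26085263  0.14930856] [263.41117101 246.04441599] [266.21324539 243.6948883 ]
```

View pics/w5.png

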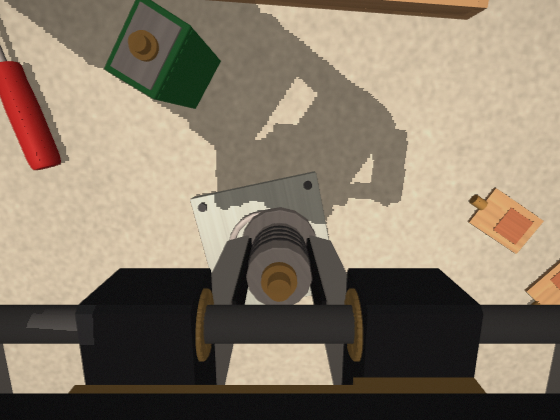

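The wrist view shows the plate's two left-hand holes at (202,207) and (308,185). The ring is hidden by the held standard, so I'll work out the plate centre from the hole square.

```bash
python3 - <<'E'
from h import *
c=robot.calibration("wrist"); ct=robot.calibration("top")
im=cv2.imread("pics/w5.png"); g=cv2.cvtColor(im,6)
def ref(u,v,r=8):
    p=g[v-r:v+r+1,u-r:u+r+1]; m=p<75; y,x=np.nonzero(m); return (u-r+x.mean(),v-r+y.mean(),m.sum())
h=[ref(202,207),ref(308,185)]; print(h)
A,B=[ray(c,p[:2],.010)[:2] for p in h]; d=B-A; n=np.array([d[1],-d[0]]); print("wrist ctr",(A+B)/2+n/2,"side",np.hypot(*d))
T=np.array([ray(ct,((x-525)/3+385-.33,y/3+150-.33),.01)[:2] for x,y in[(557,65),(695,26),(743,165),(602,204)]]); print("top holes",T.round(4),T.mean(0))
print(A,B); go(.5,-.306,.15)
t=cv2.imread("pics/top0.png")[150:226,385:465]; gg=cv2.cvtColor(t,6)
E
```

```text
[(np.float64(204.6), np.float64(204.9), np.int64(10)), (np.float64(307.3015873015873), np.float64(184.93650793650795), np.int64(63))]
wrist ctr [ 0.50145421 -0.30471074] side 0.09744804421888052
top holes [[ 0.5343 -0.2475]
 [ 0.5619 -0.3433]
 [ 0.4653 -0.3717]
 [ 0.4383 -0.2751]] [ 0.4999558  -0.30939384]
[ 0.44175906 -0.27029344] [ 0.53587151 -0.24501559]
shift mm [-44.3 -13.4  -0.7] turn z None t 25.7333 w 0.029540750797452144
```

{"api": "arm_command", "payload": {
  "moves": [
    [[-15,-4,0],[0,0,0]],
    [[-20,-6,0],[0,0,0]],
    [[-10.3,-3,0],[0,0,0]],
    [[0,0,10],[0,0,0]],
    [[0,0,25],[0,0,0]],
    [[0,0,30],[0,0,0]],
    [[0,0,25],[0,0,0]],
    [[0,0,10],[0,0,0]]
  ]
}}

```text
time: 26.4
ee_pos: [0.4997, -0.3042, 0.0453]
tcp_rot: [-3.138, -0.004, 1.64]
wrist_force: [0.4, 0.7, -2.5]
gripper_width: 0.0299
grip_force: 30.0
```

{"api": "arm_command", "payload": {
  "moves": [
    [[0,0,7],[0,0,0]],
    [[0,0,6],[0,0,0]],
    [[0,0,3],[0,0,0]],
    [[0,0,2],[0,0,0]],
    [[0,0,1],[0,0,0]],
    [[0,0,0],[0,0,0]],
    [[0,0,0],[0,0,0]],
    [[0,0,0],[0,0,0]]
  ]
}}

```text
time: 27.07
ee_pos: [0.501, -0.3069, 0.0308]
tcp_rot: [3.141, 0.0, 1.639]
wrist_force: [0.3, -0.2, -1.2]
gripper_width: 0.0299
grip_force: 30.0
```

```bash
python3 - <<'E'
from h import *
s=cv2.resize(robot.get_image("scene")[90:190,120:260],None,fx=5,fy=5,interpolation=2); cv2.imwrite("pics/s2.png",s); go(.5005,-.307,.0266)
E
```

```text
shift mm [-0.  -0.5  4.2] turn z None t 27.1167 w 0.029616850960910886
```

View pics/s2.png

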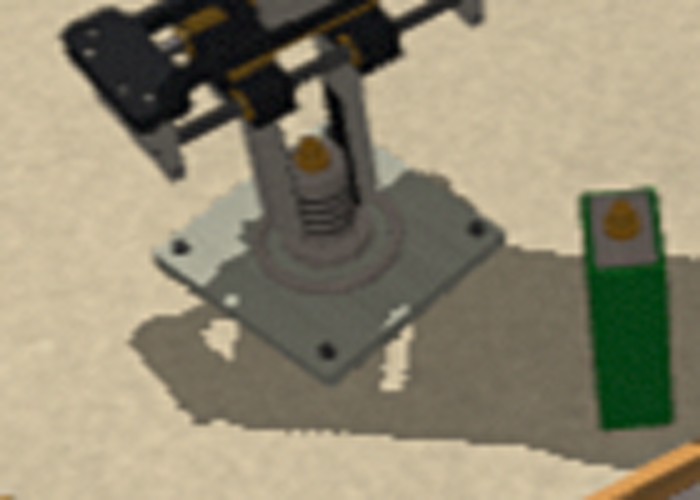

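The standard's flange hangs inside the ring at about (328,245). I'll lower it the last 4 mm.

{"api": "arm_command", "payload": {
  "moves": [
    [[0,0,1],[0,0,0]],
    [[0,0,1],[0,0,0]],
    [[0,0,1],[0,0,0]],
    [[0,0,0.7],[0,0,0]],
    [[0,0,0.5],[0,0,0]],
    [[0,0,0],[0,0,0]],
    [[0,0,0],[0,0,0]],
    [[0,0,0],[0,0,0]]
  ]
}}

```text
time: 27.78
ee_pos: [0.5008, -0.3068, 0.0266]
tcp_rot: [-3.142, 0.0, 1.639]
wrist_force: [-3.4, 1.9, 5.7]
gripper_width: 0.0293
grip_force: 30.0
```

Contact is at the expected height. Releasing, rising and checking.

{"api": "arm_command", "payload": {
  "moves": [
    [[0,0,0],[0,0,0]],
    [[0,0,0],[0,0,0]],
    [[0,0,0],[0,0,0]],
    [[0,0,0],[0,0,0]],
    [[0,0,-5],[0,0,0]],
    [[0,0,-20],[0,0,0]],
    [[0,0,-35],[0,0,0]],
    [[0,0,-40],[0,0,0]]
  ],
  "claw": 0.75
}}

```text
time: 28.45
ee_pos: [0.5, -0.3062, 0.1261]
tcp_rot: [-3.139, -0.002, 1.639]
wrist_force: [0.9, -0.4, 0.3]
gripper_width: 0.0702
grip_force: 0.0
```

{"api": "arm_command", "payload": {
  "moves": [
    [[15,0,-20],[0,0,0]],
    [[36,0,0],[0,0,0]],
    [[36,0,0],[0,0,0]],
    [[36,0,0],[0,0,0]],
    [[36,0,0],[0,0,0]],
    [[36,0,0],[0,0,0]],
    [[36,0,0],[0,0,0]],
    [[36,0,0],[0,0,0]]
  ]
}}

```text
time: 29.12
ee_pos: [0.4821, -0.0388, 0.1467]
tcp_rot: [3.141, 0.0, 1.639]
wrist_force: [1.9, 1.0, 0.1]
gripper_width: 0.0707
grip_force: 0.0
```

```bash
python3 - <<'E'
from h import *
t=robot.get_image("top"); s=robot.get_image("scene")
cv2.imwrite("pics/c3.png",np.hstack([cv2.resize(t[145:230,380:470],(380,360),interpolation=2),cv2.resize(s[90:190,120:240],(420,360),interpolation=2)])); go(.4729,.3001,.067,1.639)
E
```

```text
shift mm [336.6  15.2  79.8] turn z 0.3 t 29.2167 w 0.07022466319285559
```

View pics/c3.png

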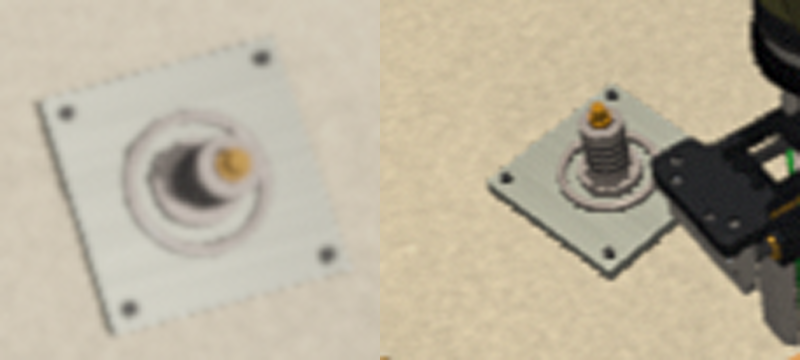

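The standard sits upright with its flange flat inside the ring. Now for the returns, starting with the load.

{"api": "arm_command", "payload": {
  "moves": [
    [[25,1,-20],[0,0,0]],
    [[35,2,-10],[0,0,0]],
    [[38,2,0],[0,0,0]],
    [[38,2,0],[0,0,0]],
    [[38,2,0],[0,0,0]],
    [[38,2,0],[0,0,0]],
    [[38,2,0],[0,0,0]],
    [[38,1,0],[0,0,0]]
  ]
}}

```text
time: 29.88
ee_pos: [0.4768, 0.2492, 0.1766]
tcp_rot: [3.141, -0.0, 1.639]
wrist_force: [0.9, -0.1, 0.7]
gripper_width: 0.0705
grip_force: 0.0
```

{"api": "arm_command", "payload": {
  "moves": [
    [[30,1,0],[0,0,0]],
    [[14,0,0],[0,0,0]],
    [[4,0,0],[0,0,0]],
    [[0,0,0],[0,0,0]],
    [[0,0,0],[0,0,0]],
    [[0,0,0],[0,0,0]],
    [[0,0,0],[0,0,0]],
    [[0,0,0],[0,0,0]]
  ]
}}

```text
time: 30.55
ee_pos: [0.4748, 0.2949, 0.1764]
tcp_rot: [3.141, -0.0, 1.638]
wrist_force: [-0.4, -0.1, -0.5]
gripper_width: 0.0706
grip_force: 0.0
```

```bash
python3 - <<'E'
from h import *
go(.4729,.3001,.067,1.639)
E
```

```text
shift mm [  5.3  -1.5 109.4] turn z -0.0 t 30.55 w 0.07055622599755959
```

{"api": "arm_command", "payload": {
  "moves": [
    [[5.3,-1.5,5],[0,0,0]],
    [[0,0,15],[0,0,0]],
    [[0,0,28],[0,0,0]],
    [[0,0,28],[0,0,0]],
    [[0,0,20],[0,0,0]],
    [[0,0,10],[0,0,0]],
    [[0,0,3.4],[0,0,0]],
    [[0,0,0],[0,0,0]]
  ]
}}

```text
time: 31.22
ee_pos: [0.4725, 0.3011, 0.0666]
tcp_rot: [-3.141, 0.0, 1.639]
wrist_force: [0.1, 0.1, -1.0]
gripper_width: 0.0705
grip_force: 0.0
```

{"api": "arm_command", "payload": {
  "moves": [
    [[0,0,0],[0,0,0]],
    [[0,0,0],[0,0,0]],
    [[0,0,0],[0,0,0]],
    [[0,0,0],[0,0,0]],
    [[0,0,0],[0,0,0]],
    [[0,0,0],[0,0,0]],
    [[0,0,0],[0,0,0]],
    [[0,0,0],[0,0,0]]
  ],
  "claw": 0.25
}}

```text
time: 31.88
ee_pos: [0.4728, 0.3012, 0.0673]
tcp_rot: [3.141, -0.0, 1.639]
wrist_force: [-1.8, -0.6, 5.5]
gripper_width: 0.0435
grip_force: 30.0
```

```bash
python3 - <<'E'
from h import *
go(.5751,-.0328,.076,1.639);print(robot.observe()["ee_pos"])
E
```

```text
shift mm [-340.2   79.2   -8.7] turn z 0.0 t 31.8833 w 0.04351785884221688
[0.47281297 0.30117795 0.06733175]
```

{"api": "arm_command", "payload": {
  "moves": [
    [[0,0,-6],[0,0,0]],
    [[0,0,-14],[0,0,0]],
    [[0,0,-25],[0,0,0]],
    [[0,0,-30],[0,0,0]],
    [[0,0,-30],[0,0,0]],
    [[-8,2,-10],[0,0,0]],
    [[-20,5,0],[0,0,0]],
    [[-30,7,0],[0,0,0]]
  ]
}}

```text
time: 32.55
ee_pos: [0.4902, 0.2442, 0.1815]
tcp_rot: [3.141, -0.0, 1.642]
wrist_force: [0.5, -0.3, -3.1]
gripper_width: 0.0435
grip_force: 30.0
```

{"api": "arm_command", "payload": {
  "moves": [
    [[-34,8,0],[0,0,0]],
    [[-34,8,0],[0,0,0]],
    [[-34,8,0],[0,0,0]],
    [[-34,8,0],[0,0,0]],
    [[-34,8,0],[0,0,0]],
    [[-34,8,0],[0,0,0]],
    [[-34,8,0],[0,0,0]],
    [[-25,6,0],[0,0,0]]
  ]
}}

```text
time: 33.22
ee_pos: [0.5702, -0.0172, 0.1805]
tcp_rot: [-3.14, 0.0, 1.638]
wrist_force: [0.2, -0.3, -2.5]
gripper_width: 0.0436
grip_force: 30.0
```

{"api": "arm_command", "payload": {
  "moves": [
    [[-14,2,0],[0,0,0]],
    [[-4,1,0],[0,0,0]],
    [[0,0,0],[0,0,0]],
    [[0,0,10],[0,0,0]],
    [[0,0,20],[0,0,0]],
    [[0,0,25],[0,0,0]],
    [[0,0,20],[0,0,0]],
    [[0,0,10],[0,0,0]]
  ]
}}

```text
time: 33.88
ee_pos: [0.573, -0.0301, 0.0935]
tcp_rot: [-3.138, -0.001, 1.641]
wrist_force: [-0.5, 0.5, -3.0]
gripper_width: 0.0438
grip_force: 30.0
```

{"api": "arm_command", "payload": {
  "moves": [
    [[0,0,5],[0,0,0]],
    [[0,0,3],[0,0,0]],
    [[0,0,0],[0,0,0]],
    [[0,0,0],[0,0,0]],
    [[0,0,0],[0,0,0]],
    [[0,0,0],[0,0,0]],
    [[0,0,0],[0,0,0]],
    [[0,0,0],[0,0,0]]
  ]
}}

```text
time: 34.55
ee_pos: [0.5747, -0.0318, 0.0891]
tcp_rot: [3.141, 0.0, 1.639]
wrist_force: [0.2, -0.5, -3.4]
gripper_width: 0.0436
grip_force: 30.0
```

```bash
python3 - <<'E'
from h import *
go(.5751,-.0318,.076,1.639)
E
```

```text
shift mm [ 0.   0.4 13.1] turn z 0.0 t 34.55 w 0.043640867570394246
```

{"api": "arm_command", "payload": {
  "moves": [
    [[0,0.4,4],[0,0,0]],
    [[0,0,4],[0,0,0]],
    [[0,0,2],[0,0,0]],
    [[0,0,1],[0,0,0]],
    [[0,0,1],[0,0,0]],
    [[0,0,0.7],[0,0,0]],
    [[0,0,0],[0,0,0]],
    [[0,0,0],[0,0,0]]
  ]
}}

```text
time: 35.22
ee_pos: [0.575, -0.0318, 0.0763]
tcp_rot: [-3.142, 0.0, 1.639]
wrist_force: [-3.4, -0.6, 3.1]
gripper_width: 0.0438
grip_force: 30.0
```

{"api": "arm_command", "payload": {
  "moves": [
    [[0,0,0],[0,0,0]],
    [[0,0,0],[0,0,0]],
    [[0,0,0],[0,0,0]],
    [[0,0,0],[0,0,0]],
    [[0,0,-5],[0,0,0]],
    [[0,0,-20],[0,0,0]],
    [[0,0,-35],[0,0,0]],
    [[0,0,-40],[0,0,0]]
  ],
  "claw": 0.75
}}

```text
time: 35.88
ee_pos: [0.5741, -0.0317, 0.1762]
tcp_rot: [-3.138, -0.001, 1.639]
wrist_force: [0.3, 0.4, 0.0]
gripper_width: 0.0704
grip_force: 0.0
```

```bash
python3 - <<'E'
from h import *
go(.3846,.3000,.0757,1.639)
E
```

```text
shift mm [ 343.8 -166.   101.2] turn z 0.0 t 35.8833 w 0.0704393811737866
```

The load is down. Now the attenuator.

{"api": "arm_command", "payload": {
  "moves": [
    [[18,-9,0],[0,0,0]],
    [[35,-17,0],[0,0,0]],
    [[35,-17,0],[0,0,0]],
    [[35,-17,0],[0,0,0]],
    [[35,-17,0],[0,0,0]],
    [[35,-17,0],[0,0,0]],
    [[35,-17,0],[0,0,0]],
    [[35,-17,0],[0,0,0]]
  ]
}}

```text
time: 36.55
ee_pos: [0.4282, 0.2233, 0.1767]
tcp_rot: [3.141, -0.0, 1.639]
wrist_force: [1.6, 0.7, 0.0]
gripper_width: 0.0709
grip_force: 0.0
```

{"api": "arm_command", "payload": {
  "moves": [
    [[35,-15,0],[0,0,0]],
    [[28,-12,0],[0,0,0]],
    [[14,-6,0],[0,0,0]],
    [[3,-1,0],[0,0,0]],
    [[0,0,0],[0,0,0]],
    [[0,0,0],[0,0,0]],
    [[0,0,0],[0,0,0]],
    [[0,0,0],[0,0,0]]
  ]
}}

```text
time: 37.22
ee_pos: [0.3905, 0.2985, 0.1761]
tcp_rot: [3.142, 0.0, 1.638]
wrist_force: [0.5, -0.2, -0.2]
gripper_width: 0.0704
grip_force: 0.0
```

```bash
python3 - <<'E'
from h import *
go(.3846,.3000,.0757,1.639)
E
```

```text
shift mm [  1.9  -5.7 100.4] turn z -0.1 t 37.2167 w 0.07044593100536266
```

{"api": "arm_command", "payload": {
  "moves": [
    [[1.9,-5.7,5],[0,0,0]],
    [[0,0,15],[0,0,0]],
    [[0,0,25],[0,0,0]],
    [[0,0,25],[0,0,0]],
    [[0,0,18],[0,0,0]],
    [[0,0,9],[0,0,0]],
    [[0,0,3.4],[0,0,0]],
    [[0,0,0],[0,0,0]]
  ]
}}

```text
time: 37.88
ee_pos: [0.384, 0.3007, 0.0755]
tcp_rot: [-3.141, 0.0, 1.639]
wrist_force: [0.6, -0.6, -0.3]
gripper_width: 0.0706
grip_force: 0.0
```

{"api": "arm_command", "payload": {
  "moves": [
    [[0,0,0],[0,0,0]],
    [[0,0,0],[0,0,0]],
    [[0,0,0],[0,0,0]],
    [[0,0,0],[0,0,0]],
    [[0,0,0],[0,0,0]],
    [[0,0,0],[0,0,0]],
    [[0,0,0],[0,0,0]],
    [[0,0,0],[0,0,0]]
  ],
  "claw": 0.25
}}

```text
time: 38.55
ee_pos: [0.3843, 0.301, 0.0763]
tcp_rot: [3.141, -0.0, 1.639]
wrist_force: [-1.7, -1.4, 6.6]
gripper_width: 0.0476
grip_force: 30.0
```

```bash
python3 - <<'E'
from h import *
go(.5194,.0260,.0848,1.639);print(robot.observe()["ee_pos"])
E
```

```text
shift mm [-283.6  115.9   -8.6] turn z 0.0 t 38.55 w 0.04764997885035173
[0.38431097 0.30103196 0.07627148]
```

{"api": "arm_command", "payload": {
  "moves": [
    [[0,0,-6],[0,0,0]],
    [[0,0,-14],[0,0,0]],
    [[0,0,-25],[0,0,0]],
    [[0,0,-30],[0,0,0]],
    [[0,0,-20],[0,0,0]],
    [[-8,3,-5],[0,0,0]],
    [[-20,8,0],[0,0,0]],
    [[-28,12,0],[0,0,0]]
  ]
}}

```text
time: 39.22
ee_pos: [0.4104, 0.2463, 0.1751]
tcp_rot: [-3.141, 0.0, 1.642]
wrist_force: [0.4, 0.5, -4.3]
gripper_width: 0.0479
grip_force: 30.0
```

{"api": "arm_command", "payload": {
  "moves": [
    [[-32,13,0],[0,0,0]],
    [[-32,13,0],[0,0,0]],
    [[-32,13,0],[0,0,0]],
    [[-32,13,0],[0,0,0]],
    [[-32,13,0],[0,0,0]],
    [[-32,13,0],[0,0,0]],
    [[-22,10,0],[0,0,0]],
    [[-10,4,0],[0,0,0]]
  ]
}}

```text
time: 39.88
ee_pos: [0.5184, 0.0262, 0.1743]
tcp_rot: [-3.14, 0.0, 1.637]
wrist_force: [-0.2, -0.0, -4.2]
gripper_width: 0.0479
grip_force: 30.0
```

{"api": "arm_command", "payload": {
  "moves": [
    [[-2.6,1,0],[0,0,0]],
    [[0,0,0],[0,0,0]],
    [[0,0,10],[0,0,0]],
    [[0,0,20],[0,0,0]],
    [[0,0,25],[0,0,0]],
    [[0,0,15],[0,0,0]],
    [[0,0,5],[0,0,0]],
    [[0,0,0],[0,0,0]]
  ]
}}

```text
time: 40.55
ee_pos: [0.5181, 0.0278, 0.0993]
tcp_rot: [-3.139, -0.0, 1.641]
wrist_force: [0.8, -0.2, -4.2]
gripper_width: 0.048
grip_force: 30.0
```

{"api": "arm_command", "payload": {
  "moves": [
    [[0,0,2],[0,0,0]],
    [[0,0,0],[0,0,0]],
    [[0,0,0],[0,0,0]],
    [[0,0,0],[0,0,0]],
    [[0,0,0],[0,0,0]],
    [[0,0,0],[0,0,0]],
    [[0,0,0],[0,0,0]],
    [[0,0,0],[0,0,0]]
  ]
}}

```text
time: 41.22
ee_pos: [0.5192, 0.0268, 0.0987]
tcp_rot: [3.141, -0.0, 1.639]
wrist_force: [0.3, -0.2, -3.9]
gripper_width: 0.0476
grip_force: 30.0
```

```bash
python3 - <<'E'
from h import *
go(.5194,.0270,.0853,1.639)
E
```

```text
shift mm [ 0.2  0.2 13.4] turn z 0.0 t 41.2167 w 0.04757107959818923
```

{"api": "arm_command", "payload": {
  "moves": [
    [[0.2,0.2,4],[0,0,0]],
    [[0,0,4],[0,0,0]],
    [[0,0,2],[0,0,0]],
    [[0,0,1.4],[0,0,0]],
    [[0,0,1],[0,0,0]],
    [[0,0,0.8],[0,0,0]],
    [[0,0,0],[0,0,0]],
    [[0,0,0],[0,0,0]]
  ]
}}

```text
time: 41.88
ee_pos: [0.5194, 0.0271, 0.0855]
tcp_rot: [3.141, -0.0, 1.639]
wrist_force: [0.9, 0.1, -3.8]
gripper_width: 0.048
grip_force: 30.0
```

{"api": "arm_command", "payload": {
  "moves": [
    [[0,0,0],[0,0,0]],
    [[0,0,0],[0,0,0]],
    [[0,0,0],[0,0,0]],
    [[0,0,0],[0,0,0]],
    [[0,0,-5],[0,0,0]],
    [[0,0,-20],[0,0,0]],
    [[0,0,-35],[0,0,0]],
    [[0,0,-40],[0,0,0]]
  ],
  "claw": 0.75
}}

```text
time: 42.55
ee_pos: [0.5184, 0.0271, 0.1858]
tcp_rot: [-3.138, -0.0, 1.639]
wrist_force: [-0.3, 0.9, -0.2]
gripper_width: 0.0704
grip_force: 0.0
```

```bash
python3 - <<'E'
from h import *
go(.5604,.3000,.0679,1.66)
E
```

```text
shift mm [269.3  61.  117.8] turn z -1.2 t 42.55 w 0.0703874920034707
```

{"api": "arm_command", "payload": {
  "moves": [
    [[18,4,0],[0,0,0]],
    [[36,8,0],[0,0,-1.2]],
    [[36,8,0],[0,0,0]],
    [[36,8,0],[0,0,0]],
    [[36,8,0],[0,0,0]],
    [[36,8,0],[0,0,0]],
    [[36,8,0],[0,0,0]],
    [[26,6,0],[0,0,0]]
  ]
}}

```text
time: 43.22
ee_pos: [0.5548, 0.2939, 0.1858]
tcp_rot: [3.141, -0.0, 1.662]
wrist_force: [-1.4, -1.0, -0.1]
gripper_width: 0.0706
grip_force: 0.0
```

{"api": "arm_command", "payload": {
  "moves": [
    [[9,2,0],[0,0,0]],
    [[0,0,0],[0,0,0]],
    [[0,0,0],[0,0,0]],
    [[0,0,0],[0,0,0]],
    [[0,0,0],[0,0,0]],
    [[0,0,0],[0,0,0]],
    [[0,0,0],[0,0,0]],
    [[0,0,0],[0,0,0]]
  ]
}}

```text
time: 43.88
ee_pos: [0.5563, 0.2997, 0.1856]
tcp_rot: [3.141, -0.0, 1.66]
wrist_force: [-0.1, 0.8, -0.9]
gripper_width: 0.0705
grip_force: 0.0
```

```bash
python3 - <<'E'
from h import *
go(.5604,.3000,.0679,1.66)
E
```

```text
shift mm [-1.000e-01  4.100e+00  1.177e+02] turn z -0.0 t 43.8833 w 0.07046138037066164
```

{"api": "arm_command", "payload": {
  "moves": [
    [[0,4.1,5],[0,0,0]],
    [[0,0,20],[0,0,0]],
    [[0,0,30],[0,0,0]],
    [[0,0,28],[0,0,0]],
    [[0,0,20],[0,0,0]],
    [[0,0,10],[0,0,0]],
    [[0,0,4.7],[0,0,0]],
    [[0,0,0],[0,0,0]]
  ]
}}

```text
time: 44.55
ee_pos: [0.5603, 0.3005, 0.0673]
tcp_rot: [-3.141, 0.0, 1.66]
wrist_force: [-0.3, 0.2, -0.1]
gripper_width: 0.0707
grip_force: 0.0
```

{"api": "arm_command", "payload": {
  "moves": [
    [[0,0,0],[0,0,0]],
    [[0,0,0],[0,0,0]],
    [[0,0,0],[0,0,0]],
    [[0,0,0],[0,0,0]],
    [[0,0,0],[0,0,0]],
    [[0,0,0],[0,0,0]],
    [[0,0,0],[0,0,0]],
    [[0,0,0],[0,0,0]]
  ],
  "claw": 0.25
}}

```text
time: 45.22
ee_pos: [0.5605, 0.3007, 0.0684]
tcp_rot: [3.141, -0.0, 1.66]
wrist_force: [-1.8, -0.9, 5.7]
gripper_width: 0.0416
grip_force: 30.0
```

```bash
python3 - <<'E'
from h import *
go(.5741,.0763,.0769,1.66);print(robot.observe()["ee_pos"])
E
```

```text
shift mm [-224.7   -6.5   -8.6] turn z 0.0 t 45.2167 w 0.04160993224409583
[0.56050195 0.30069109 0.0683503 ]
```

{"api": "arm_command", "payload": {
  "moves": [
    [[0,0,-6],[0,0,0]],
    [[0,0,-14],[0,0,0]],
    [[0,0,-25],[0,0,0]],
    [[0,0,-30],[0,0,0]],
    [[0,0,-20],[0,0,0]],
    [[-8,0,-5],[0,0,0]],
    [[-18,0,0],[0,0,0]],
    [[-26,-1,0],[0,0,0]]
  ]
}}

```text
time: 45.88
ee_pos: [0.5634, 0.2487, 0.1667]
tcp_rot: [-3.141, 0.0, 1.662]
wrist_force: [0.1, 0.5, -3.4]
gripper_width: 0.0419
grip_force: 30.0
```

{"api": "arm_command", "payload": {
  "moves": [
    [[-28,-1,0],[0,0,0]],
    [[-28,-1,0],[0,0,0]],
    [[-28,-1,0],[0,0,0]],
    [[-28,-1,0],[0,0,0]],
    [[-28,-1,0],[0,0,0]],
    [[-20,-0.5,0],[0,0,0]],
    [[-10,0,0],[0,0,0]],
    [[-2,0,0],[0,0,0]]
  ]
}}

```text
time: 46.55
ee_pos: [0.5736, 0.0751, 0.1668]
tcp_rot: [-3.14, 0.0, 1.658]
wrist_force: [0.3, 0.7, -2.3]
gripper_width: 0.0419
grip_force: 30.0
```

{"api": "arm_command", "payload": {
  "moves": [
    [[0,0,0],[0,0,0]],
    [[0,0,10],[0,0,0]],
    [[0,0,20],[0,0,0]],
    [[0,0,25],[0,0,0]],
    [[0,0,15],[0,0,0]],
    [[0,0,6],[0,0,0]],
    [[0,0,0],[0,0,0]],
    [[0,0,0],[0,0,0]]
  ]
}}

```text
time: 47.22
ee_pos: [0.574, 0.0776, 0.092]
tcp_rot: [3.141, -0.0, 1.661]
wrist_force: [0.3, -0.5, -2.0]
gripper_width: 0.0418
grip_force: 30.0
```

{"api": "arm_command", "payload": {
  "moves": [
    [[0,0,0],[0,0,0]],
    [[0,0,0],[0,0,0]],
    [[0,0,0],[0,0,0]],
    [[0,0,0],[0,0,0]],
    [[0,0,0],[0,0,0]],
    [[0,0,0],[0,0,0]],
    [[0,0,0],[0,0,0]],
    [[0,0,0],[0,0,0]]
  ]
}}

```text
time: 47.88
ee_pos: [0.5739, 0.0769, 0.0918]
tcp_rot: [3.142, 0.0, 1.66]
wrist_force: [1.0, 0.1, -2.6]
gripper_width: 0.042
grip_force: 30.0
```

```bash
python3 - <<'E'
from h import *
go(.5741,.0770,.0773,1.66)
E
```

```text
shift mm [ 0.1  0.3 14.5] turn z 0.0 t 47.8833 w 0.04202783655703402
```

{"api": "arm_command", "payload": {
  "moves": [
    [[0.1,0.3,5],[0,0,0]],
    [[0,0,4],[0,0,0]],
    [[0,0,2],[0,0,0]],
    [[0,0,1.4],[0,0,0]],
    [[0,0,1],[0,0,0]],
    [[0,0,0.8],[0,0,0]],
    [[0,0,0.5],[0,0,0]],
    [[0,0,0],[0,0,0]]
  ]
}}

```text
time: 48.55
ee_pos: [0.5742, 0.077, 0.0774]
tcp_rot: [3.141, 0.0, 1.66]
wrist_force: [-2.9, -0.6, 1.7]
gripper_width: 0.0419
grip_force: 30.0
```

{"api": "arm_command", "payload": {
  "moves": [
    [[0,0,0],[0,0,0]],
    [[0,0,0],[0,0,0]],
    [[0,0,0],[0,0,0]],
    [[0,0,0],[0,0,0]],
    [[0,0,-5],[0,0,0]],
    [[0,0,-20],[0,0,0]],
    [[0,0,-35],[0,0,0]],
    [[0,0,-40],[0,0,0]]
  ],
  "claw": 0.75
}}

```text
time: 49.22
ee_pos: [0.5732, 0.0769, 0.1772]
tcp_rot: [-3.138, -0.0, 1.66]
wrist_force: [0.1, 0.8, -0.2]
gripper_width: 0.0702
grip_force: 0.0
```

{"api": "arm_command", "payload": {
  "moves": [
    [[15,-5,-20],[0,0,0]],
    [[36,-12,-10],[0,0,0]],
    [[36,-12,0],[0,0,0]],
    [[36,-12,0],[0,0,0]],
    [[36,-12,0],[0,0,0]],
    [[36,-12,0],[0,0,0]],
    [[36,-12,0],[0,0,0]],
    [[20,-8,0],[0,0,0]]
  ]
}}

```text
time: 49.88
ee_pos: [0.4654, 0.3223, 0.2076]
tcp_rot: [3.141, -0.001, 1.662]
wrist_force: [0.9, -1.1, 0.1]
gripper_width: 0.0705
grip_force: 0.0
```

```bash
python3 - <<'E'
from h import *
t=robot.get_image("top"); s=robot.get_image("scene"); a=cv2.imread("pics/top0.png")
H,S,V=cv2.split(cv2.cvtColor(t,cv2.COLOR_BGR2HSV)); c=robot.calibration("top")
b=((H>8)&(H<26)&(S>120)&(V>120)); b[:118]=0;b[225:]=0;b[:,:214]=0;b[:,316:]=0
for p,k in blobs(b,6)[0]: print("brass",p,k)
f=lambda i:cv2.resize(i[105:240,195:330],(400,400),interpolation=2)
cv2.imwrite("pics/c4.png",np.hstack([f(a),f(t)]))
E
```

```text
brass [231.1 132.7] 21
brass [293.1 137.6] 90
brass [231.8 142.2] 36
brass [260.2 166.8] 39
brass [221.1 180.6] 17
brass [227.8 217.2] 18
brass [278.1 215.4] 19
```

View pics/c4.png

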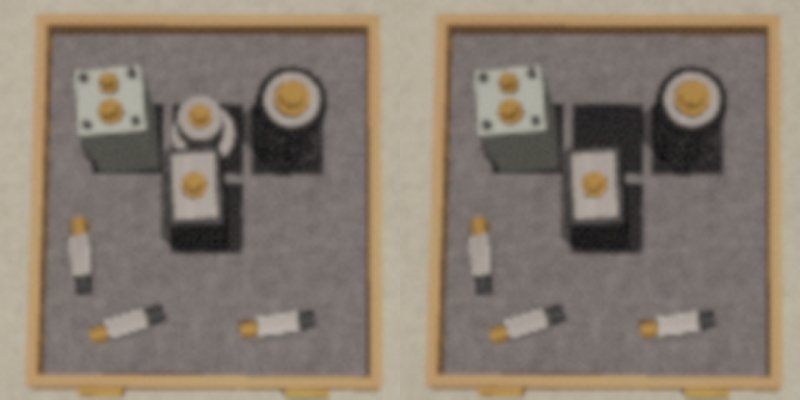

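The before (left) and after (right) views match to within 0.3 px. The filter, attenuator and load stand in their original spots, the standard's square is empty and the adapters have not moved. The arm is clear, so I'm letting it settle and handing in.

{"api": "arm_command", "payload": {
  "moves": [
    [[0,0,0],[0,0,0]],
    [[0,0,0],[0,0,0]],
    [[0,0,0],[0,0,0]],
    [[0,0,0],[0,0,0]],
    [[0,0,0],[0,0,0]],
    [[0,0,0],[0,0,0]],
    [[0,0,0],[0,0,0]],
    [[0,0,0],[0,0,0]]
  ]
}}

```text
time: 50.65
ee_pos: [0.4671, 0.3192, 0.2071]
tcp_rot: [-3.142, 0.0, 1.66]
wrist_force: [0.6, 0.4, -0.6]
gripper_width: 0.0705
grip_force: 0.0
```

```bash
python3 -c "
from plant import robot
print(robot.finish_job())"
```

```text
the job is handed in; nothing more can be done
None
```

The job is handed in after about 51 s of the 144 s allowed: the standard is seated flat in the ring, and the load, filter and attenuator stand upright in their original spots (no verdict was returned).

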